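# Seat the flask plate on the shaker's locating pins

## Task

The flask plate has been left lying askew on top of the shaker's two locating pins. Without taking hold of it, lifting it or touching its rubber posts, nudge the plate sideways by its edges until its two holes drop over the two pins and it lies flat and fully down on the deck; pressing on its top is fine too. Leave the glassware, the bottles and the spoon around the shaker where they are, and finish clear of everything.

Things in the scene. Friction and masses are not known exactly. Their poses are not given: they have to be found in the camera images.
- shaker: Laboratory orbital shaker, fixed to the bench: white box, black deck on top, turned up to about 0.3 rad; its x points roughly away from the robot, z up. Origin: centre of its underside, 100 mm below the deck's top. With the plate seated, the plate's centre lies over this origin and their x and y axes are parallel
- deck (a point): centre of the deck's level top face, axes as the shaker's. The deck is 340 mm along x, 360 mm along y. Two round-topped steel pins stand on it at x = +35 mm, y = +45 and -45 mm. Four thin white corner marks painted on it, 2 mm outside the plate's seated outline, show where the plate belongs; the plate may cover some of them at the start
- pin_left (a point): top of the left (+y) locating pin. Each pin is 12 mm in diameter and 8 mm tall above the deck, its upper 6 mm being a half ball, so that a hole a few mm off centre slips down over it
- pin_right (a point): top of the right (-y) locating pin, 90 mm from the left one
- plate: Loose bare aluminium plate, 180 (x) by 200 (y) by 8 mm thick, 0.55 to 0.9 kg, square edges. Origin: centre of its underside; z up. It starts resting on both pins and, with its near (-x) edge, on the deck: tilted about 0.06 rad, centre 14 to 28 mm short (to -x) of the seated place and up to 28 mm to either side, turned up to 0.18 rad. It slides when pushed with some 3 to 9 N
- hole_left (a point): centre, on the plate's underside, of the left (+y) through hole, 15 mm in diameter, at x = +35, y = +45 mm in the plate's frame; belongs over pin_left
- hole_right (a point): centre, on the plate's underside, of the right (-y) through hole, 15 mm in diameter, at x = +35, y = -45 mm in the plate's frame; belongs over pin_right
- stops: four black rubber posts fixed on the plate, 14 mm in diameter, standing 22 mm above its top face, at x = -65 and -9 mm, y = +28 and -28 mm in the plate's frame (flask stops; not to be touched). Origin: same as the plate's
- wash_bottle: bystander: loose white plastic wash bottle with blue cap and bent spout, 68 mm wide, 200 mm tall, on the bench to the right of the shaker; origin at the centre of its underside
- beaker: bystander: loose glass beaker, 84 mm wide, 110 mm tall, on the bench to the left; origin at the centre of its underside
- reagent: bystander: loose amber bottle with black cap, 60 mm wide, 120 mm tall, on the bench to the left; origin at the centre of its underside
- spoon: bystander: loose steel spoon lying on the bench to the right; origin in its handle's length, on the underside

How it is judged:
At the end, for the whole second after the job is handed in: Both holes sit over their pins (centres within 3 mm), the plate's underside is within 1.5 mm of the deck at both holes, the plate is level within 0.015 rad and at rest (horizontal distance between hole_left and pin_left below 0.003 m and horizontal distance between hole_right and pin_right below 0.003 m and z of each of hole_left, hole_right in the frame of deck below 0.0015 m and angle between plate's own z axis and vertical below 0.015 rad and linear speed of plate below 0.01 m/s); the robot touches nothing.
It fails at once if the plate is lifted: its middle rises more than 13 mm above the deck (z of plate in the frame of deck above 0.013 m).
It fails at once if the plate is tipped by more than 0.15 rad (angle between plate's own z axis and vertical above 0.15 rad).
It fails at once if the fingers press on the rubber posts with more than 1 N (contact force between the fingers and stops above 1 N).
It fails at once if a bystander is moved by more than 20 mm (distance of any of wash_bottle, beaker, reagent, spoon from where it was at the start of the episode above 0.02 m).
It also fails if it takes over 67 s, if anything falls off the work surface, if the arm or the gripper's body presses on something with over 40 N, if the wrist force passes 120 N, or if a joint passes its speed limit or range.

## Robot

A 6-joint arm with a two-finger parallel gripper is mounted at the origin on the work surface. World frame = base frame: x ahead of the robot, y to its left, z up, the work surface at z = 0. Lengths are in m, angles in rad, forces in N, time in s.
With the tool pointing down it reaches from about 0.3 to 0.875 m from the base axis. Payload 6.4 kg.
Tool frame: the origin (TCP) lies between the finger pads; the fingertips stand tip_extent ahead of it and the grasp point (between the pads) lies 5 mm behind it (tip_extent is the distance from the TCP to the fingertips, in m); z points along the fingers, y is the direction in which the jaws open and shut (so a half turn about z gives the same grasp; the last joint's range is limited). The gripper opens to 85 mm and grips with 20 to 120 N. Pads are 22 mm wide; open, the fingers measure 114 mm over their backs; the gripper's body (76 mm by 85 mm) begins 54 mm behind the grasp point. The pads swing forward as they close: fully open they stand 13 mm farther back than shut.
Start: joints at [-1.366, 0.181, 1.607, -0, 1.354, -0.206], TCP at [0.23, -0.527, 0.245] pointing down, gripper open.
Joint ranges: [-2.99, 2.99], [-0.89, 2.07], [0.3, 2.58], [-1.14, 4.28], [0, 2.63], [-3.12, 3.12]. Speed limits (rad/s): [2.57, 2.57, 3.01, 3.14, 3.14, 3.14].

## Interface

Orientations are given as a unit quaternion [w, x, y, z].
In Python, from bench import * gives the robot as it stands.
- The arm moves only by the shell command python3 -m jog 'ROWS'. ROWS is JSON, a list of rows, each a list of 3 entries, a list of its own where there are three numbers: the shift along the tool's x, y, z in mm, then the turn, a rotation vector about the tool's x, y, z in rad, then the opening, from 0 (shut) to 1 (fully open). A call has 1 to 20 rows; each row is the pose to reach, as a shift and turn from the pose measured when the call began, along the tool's axes at that moment; what a row does not reach only later rows make up. A row lasts 1/12 s, in which the tool goes at most 41.7 mm and 7.16 degrees, less where a joint would pass 70% of its speed; a pose out of reach is approached as far as the arm can. A call with a gripper value outside its range is refused whole. The fingers move at their own pace and stop on an object; the grip force is fixed at half the most. Time passes only in rows, so rows that repeat a pose let the fingers close. It gives the time, the measured TCP pose, the force and the opening at its end, in the units of the state.
- get_obs(): the state, without advancing time (a new reading comes with each control period).
- camera(name): name is "scene" or "side" or "wrist"; returns (picture, depth): 480x640x3 uint8, red, green, blue; 480x640 float32, m along the optical axis (not along the pixel's ray), 0 where there is no reading.
- get_calibration(name): a dict with "fx", "fy", "cx", "cy" (pixels), "k1" (the pictures are not rectified: a ray, as slopes to the right and down, at radius r is drawn at 1 + k1 r^2 times it, then the intrinsics apply), "world_from_camera" (4x4, takes a point from camera to world coordinates). Camera axes: x right, y down, z forward; pixel columns grow to the right and rows downward; lengths in m; the calibration is good to about 2 mm. A picture is of the moment at which its call begins: read the wrist's pose just before it. get_calibration takes no time and is no camera call; for the wrist camera it gives the pose at the moment of the call.
- hand_in(): hands the job in, once; it reports no verdict.
The state is a dict: "time_s": time; "q": joint angles; "dq": joint speeds; "joint_efforts": joint torques, N m; "eef_pos": TCP position; "eef_rot": TCP orientation; "wrist_force": force on the tool from outside, world axes, zero at the start; "torque": the same for the moment, N m; "opening": opening from 0.0 (shut) to 1.0 (fully open).
Only numpy, scipy, OpenCV 4.12 (cv2) and the standard library are available. Lean on these libraries where they do the work, as an engineer would, in place of code of your own. Each camera call takes 0.05 s, during which the arm holds its last target.

## Working session

There is one attempt and no reset: what is moved stays moved. The work goes in short steps, Python scripts to look and compute and a shell command to move; the robot and the scene stay as the last step left them, time stands still between calls to the robot, and variables do not carry over. Pictures are saved under pics/ and viewed, and the job is handed in when it is done.

```bash
ls; mkdir -p pics; python3 - <<'E'
from bench import *
import cv2
o=get_obs(); print({k:(o[k] if not hasattr(o[k],'round') else o[k]) for k in o})
for n in ["scene","side","wrist"]:
    c=get_calibration(n); print(n,c)
    p,d=camera(n); cv2.imwrite(f"pics/{n}0.png",p[:,:,::-1])
    import numpy as np; np.savez(f"pics/{n}0.npz",p=p,d=d,**{k:np.array(v) for k,v in c.items()})
E
```

```text
pics
{'time_s': 0.0, 'q': array([-1.36627353e+00,  1.81530180e-01,  1.60803442e+00,  2.17468609e-05,
        1.35382648e+00, -2.06316700e-01]), 'dq': array([ 0.00099508, -0.00031567,  0.00091509, -0.00027375, -0.00037475,
        0.00156808]), 'joint_efforts': array([ 8.10202237e-04, -4.44867110e+01, -3.51334405e+01, -3.73658859e-04,
        8.96408572e-03,  9.52143921e-06]), 'eef_pos': array([ 0.22954273, -0.52659858,  0.24437749]), 'eef_rot': array([-8.99202193e-04,  9.78975535e-01,  2.03975718e-01,  1.14229314e-05]), 'wrist_force': array([-0.05167454, -0.97522645,  0.27425351]), 'torque': array([-0.0105359 ,  0.02038149,  0.02925498]), 'opening': 1.0019971591502432}
scene {'fx': 517.7624951809414, 'fy': 517.7624951809414, 'cx': 319.1386957969661, 'cy': 246.48112364458296, 'k1': -0.02843262057486589, 'world_from_camera': array([[ 0.12546758,  0.79029346, -0.59974506,  1.21854538],
       [ 0.99204926, -0.10591623,  0.06797074, -0.07791537],
       [-0.0098059 , -0.60350477, -0.79729909,  1.02869561],
       [ 0.        ,  0.        ,  0.        ,  1.        ]])}
side {'fx': 507.96280960783275, 'fy': 507.96280960783275, 'cx': 322.23345047567284, 'cy': 255.0877087665709, 'k1': 0.01904165383748572, 'world_from_camera': array([[-0.95809399, -0.20703388,  0.19797191,  0.25255568],
       [-0.28599149,  0.65208389, -0.70213636,  1.0144715 ],
       [ 0.01627173, -0.72933091, -0.68396759,  1.06557996],
       [ 0.        ,  0.        ,  0.        ,  1.        ]])}
wrist {'fx': 370.8306627770994, 'fy': 370.8306627770994, 'cx': 316.5748329228968, 'cy': 239.92981910261224, 'k1': -0.005007791684499796, 'world_from_camera': array([[ 0.40025771, -0.86550973, -0.30114226,  0.306533  ],
       [-0.91640005, -0.3788069 , -0.12929147, -0.49292299],
       [-0.00217174,  0.32771669, -0.94477355,  0.372424  ],
       [ 0.        ,  0.        ,  0.        ,  1.        ]])}
```

View pics/scene0.png

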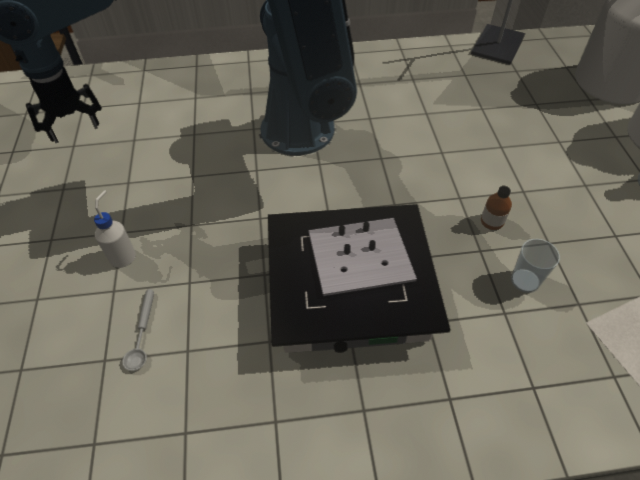

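View pics/side0.png

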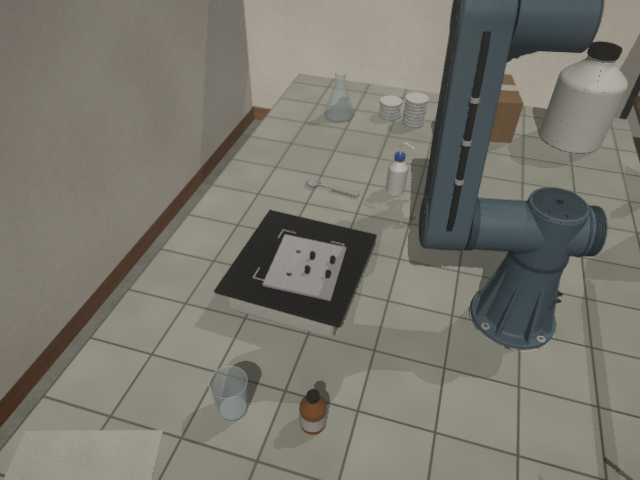

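View pics/wrist0.png

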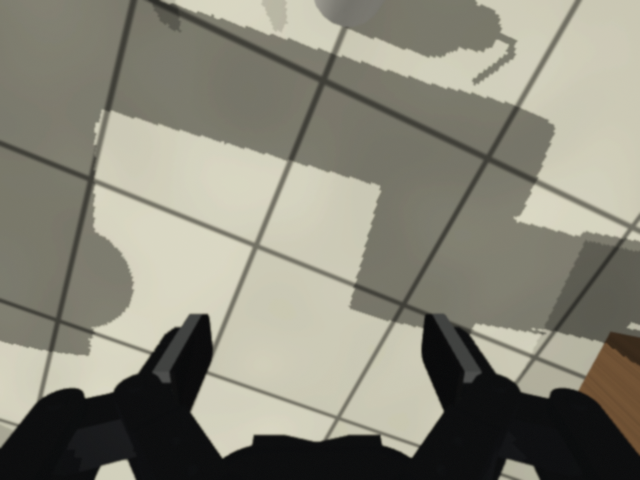

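The scene view looks back at the robot: deck corners are near (268,213), (418,206), (446,332) and (272,340). The plate spans about (309,225) to (413,287), with its holes at (344,269) and (385,262). I'll zoom in to measure.

```bash
cat > h.py <<'E'
import numpy as np, cv2
from scipy.spatial.transform import Rotation as R
def load(f):
    z=np.load(f); return {k:z[k] for k in z.files}
def ray(c,uv):
    uv=np.atleast_2d(np.asarray(uv,float))
    k=np.array([[c['fx'],0,c['cx']],[0,c['fy'],c['cy']],[0,0,1]])
    n=cv2.undistortPoints(uv.reshape(-1,1,2),k,np.array([float(c['k1']),0,0,0])).reshape(-1,2)
    T=c['world_from_camera']
    return T[:3,3], np.c_[n,np.ones(len(n))]@T[:3,:3].T
def onplane(c,uv,z):
    o,d=ray(c,uv); z=np.asarray(z,float)
    return o+d*((z-o[2])/d[:,2])[:,None]
def proj(c,P):
    T=np.linalg.inv(c['world_from_camera']); p=np.atleast_2d(P)@T[:3,:3].T+T[:3,3]
    k=np.array([[c['fx'],0,c['cx']],[0,c['fy'],c['cy']],[0,0,1.]])
    return cv2.projectPoints(p.reshape(-1,1,3),np.zeros(3),np.zeros(3),k,np.array([float(c['k1']),0,0,0]))[0].reshape(-1,2)
def zoom(img,x0,y0,x1,y1,s,f):
    im=cv2.resize(img[y0:y1,x0:x1,::-1],None,fx=s,fy=s,interpolation=cv2.INTER_CUBIC)
    for x in range((x0//20+1)*20,x1,20): cv2.putText(im,str(x),(int((x-x0)*s),10),0,.35,(0,255,255),1); cv2.line(im,(int((x-x0)*s),12),(int((x-x0)*s),18),(0,255,255),1)
    for y in range((y0//20+1)*20,y1,20): cv2.putText(im,str(y),(0,int((y-y0)*s)),0,.35,(0,255,255),1)
    cv2.imwrite(f,im)
E
python3 - <<'E'
from h import *
a=load('pics/scene0.npz'); b=load('pics/side0.npz')
zoom(a['p'],255,195,455,345,4,'pics/sz0.png'); zoom(b['p'],210,205,390,340,4.4,'pics/dz0.png')
print(a['d'][300,290],onplane(a,[[268,213],[418,206],[446,332],[272,340]],.1), onplane(b,[[266,212],[376,235],[334,325],[219,290]],.1))
E
```

```text
1.0801162 [[ 0.40515317 -0.10636613  0.1       ]
 [ 0.43102971  0.25050887  0.1       ]
 [ 0.76632918  0.22569523  0.1       ]
 [ 0.73829931 -0.12058635  0.1       ]] [[ 0.75018616 -0.10873636  0.1       ]
 [ 0.40737999 -0.1059333   0.1       ]
 [ 0.43399     0.25198791  0.1       ]
 [ 0.74794468  0.22969453  0.1       ]]
```

View pics/sz0.png

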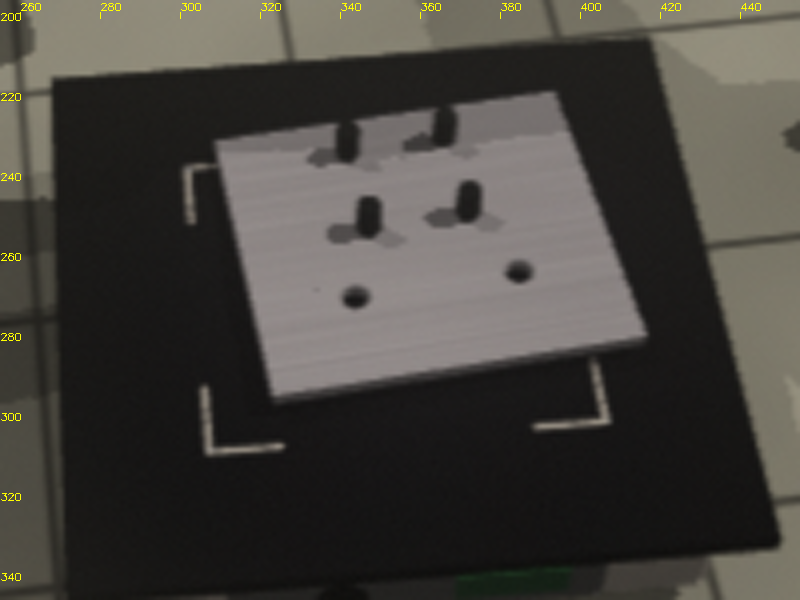

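View pics/dz0.png

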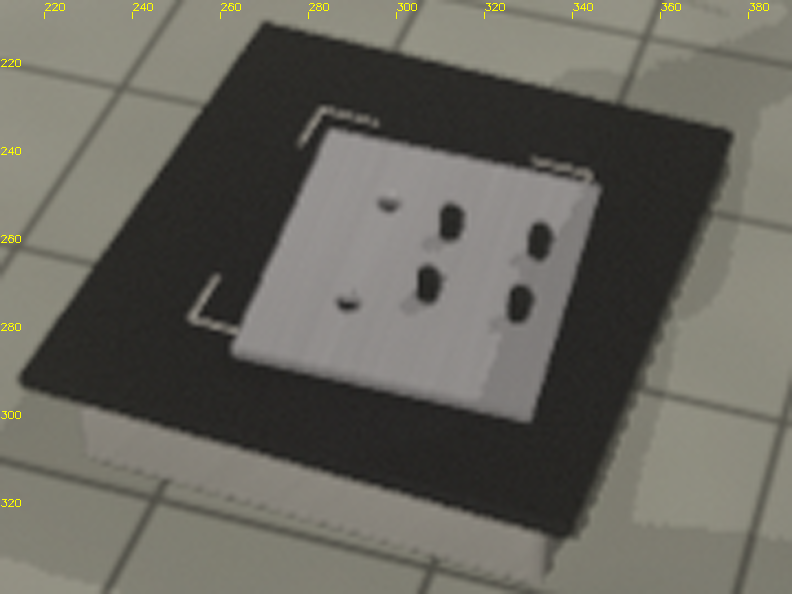

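```bash
cat > fit.py <<'E'
from h import *
from scipy.optimize import least_squares
SM=np.array([[-.092,-.102,0],[.092,-.102,0],[.092,.102,0],[-.092,.102,0]])  # mm mm pm? order: (-,-),(+,-),(+,+),(-,+)
PT=np.array([[-.09,-.1,.008],[.09,-.1,.008],[.09,.1,.008],[-.09,.1,.008]])
DK=np.array([[-.17,-.18,0],[.17,-.18,0],[.17,.18,0],[-.17,.18,0]])
def shak(s,P,z): return R.from_euler('z',s[2]).apply(P)+[s[0],s[1],z]
def plate(p,P): # x,y,yaw,z,pitch,roll (centre of underside)
    return R.from_euler('ZYX',[p[2],p[4],p[5]]).apply(P)+[p[0],p[1],p[3]]
E
python3 - <<'E'
from fit import *
a=load('pics/scene0.npz'); b=load('pics/side0.npz')
ma=np.array([[301.8,236.8],[307.3,308],[406.8,300.5]]);mai=[0,1,2]
mb=np.array([[344.1,245.9],[283,229.5],[253.4,277.7]]);mbi=[0,1,2]
da=np.array([[268,214.5],[271.5,344],[449.5,332],[418,205]]) ;db=np.array([[376.5,235.5],[270,210],[214.7,292],[338,326]])
pa=np.array([[308.8,230.3],[323.8,294.3],[416.8,279],[394.3,218]])
pb=np.array([[346.1,247.3],[285,234.1],[263,284.8],[330.7,300.7]])
f=lambda s:np.r_[(proj(a,shak(s,SM[mai],s[3]))-ma).ravel(),(proj(b,shak(s,SM[mbi],s[3]))-mb).ravel()]
r=least_squares(f,[.58,.06,-.06,.1]);print(r.x,r.fun.round(1))
s=r.x
for c,d in((a,da),(b,db)): print((proj(c,shak(s,DK,s[3]))-d).round(1).tolist())
g=lambda p:np.r_[(proj(a,plate(p,PT))-pa).ravel(),(proj(b,plate(p,PT))-pb).ravel()]
r=least_squares(g,[.56,.06,0,.105,-.06,0]);p=r.x;print(p,r.fun.round(1))
rel=R.from_euler('z',-s[2]).apply([p[0]-s[0],p[1]-s[1],0])*1e3
print('plate rel deck mm',rel,'yaw rel',p[2]-s[2],'z over deck',p[3]-s[3])
H=plate(p,np.array([[.035,.045,.0],[.035,-.045,0]]));print(H, shak(s,np.array([[.035,.045,0],[.035,-.045,0]]),s[3]))
print('holes top pred',proj(a,plate(p,np.array([[.035,.045,.008],[.035,-.045,.008]]))),'obs 384.5,262.8  344,269.3')
E
```

```text
[ 0.58512883  0.06414022 -0.0481722   0.09946256] [ 0.6  0.5  0.2 -1.  -1.7 -0.6 -1.4 -0.5 -0.3  1.2 -0.4 -0.1]
[[-0.4, -0.8], [-0.8, -0.1], [1.0, -1.7], [-0.1, -1.1]]
[[-0.2, -0.6], [-1.0, -0.5], [-2.3, -1.5], [-0.0, 0.2]]
[ 0.55948723  0.08796336  0.05822466  0.10302973 -0.05314612 -0.01310629] [-0.1 -0.5 -0.3 -1.  -0.3 -0.2 -1.1 -0.1 -0.2  0.7 -0.9  0.9 -1.   0.4
 -0.5 -0.3]
plate rel deck mm [-26.75902412  22.56077081   0.        ] yaw rel 0.10639686861913608 z over deck 0.0035671776737785793
[[0.59179146 0.13491891 0.10430004]
 [0.59696571 0.04507549 0.10547791]] [[0.62225514 0.10740264 0.09946256]
 [0.61792132 0.01750705 0.09946256]]
holes top pred [[384.45428294 262.56382592]
 [343.84435751 268.72437072]] obs 384.5,262.8  344,269.3
```

```bash
cat > go.py <<'E'
import sys,numpy as np
from bench import get_obs
from scipy.spatial.transform import Rotation as R
# usage: go.py x y z yaw   -> tool shift mm and rotvec for target (tool down, tool x at yaw)
o=get_obs(); t=np.array([float(v) for v in sys.argv[1:4]]); yaw=float(sys.argv[4])
q=o['eef_rot']; Rc=R.from_quat([q[1],q[2],q[3],q[0]])
Rt=R.from_matrix(np.c_[[np.cos(yaw),np.sin(yaw),0],[np.sin(yaw),-np.cos(yaw),0],[0,0,-1.]])
print('pos',o['eef_pos'].round(4),'yaw',np.arctan2(*Rc.as_matrix()[[1,0],0]).round(4),'t',round(o['time_s'],2),'F',np.round(o['wrist_force'],1))
print('shift',(Rc.inv().apply(t-o['eef_pos'])*1e3).round(1),'rot',(Rc.inv()*Rt).as_rotvec().round(4))
E
python3 go.py .50 .064 .32 -.05; grep -n "" /dev/null; python3 - <<'E'
from h import *
a=load('pics/scene0.npz')
print(onplane(a,[[118,262],[103,215],[100,192],[527,282],[493,222],[150,295],[135,365]],[0,.2,.22,0,0,0,0]))
E
python3 -c "
import bench;print([x for x in dir(bench) if 'tip' in x.lower() or not x.startswith('_')]); print(getattr(bench,'tip_extent',None))"
```

```text
pos [ 0.2295 -0.5268  0.2446] yaw 0.4108 t 0.15 F [ 0.4 -1.   0.6]
shift [ 483.9 -433.7  -74.7] rot [-0.0014  0.      0.4608]
[[ 0.42651964 -0.48639597  0.        ]
 [ 0.45078586 -0.45244671  0.2       ]
 [ 0.4015533  -0.45827893  0.22      ]
 [ 0.61481742  0.48454121  0.        ]
 [ 0.42572246  0.4647257   0.        ]
 [ 0.53353762 -0.40089904  0.        ]
 [ 0.70813134 -0.42098257  0.        ]]
['MotionError', 'camera', 'get_calibration', 'get_obs', 'hand_in', 'tip_extent']
0.014
```

```bash
python3 -m jog '[[[0,0,-75],[0,0,0],1],[[0,0,-75],[0,0,0],1],[[484,-434,-75],[0,0,0.46],0],[[484,-434,-75],[0,0,0.46],0],[[484,-434,-75],[0,0,0.46],0],[[484,-434,-75],[0,0,0.46],0],[[484,-434,-75],[0,0,0.46],0],[[484,-434,-75],[0,0,0.46],0],[[484,-434,-75],[0,0,0.46],0],[[484,-434,-75],[0,0,0.46],0],[[484,-434,-75],[0,0,0.46],0],[[484,-434,-75],[0,0,0.46],0],[[484,-434,-75],[0,0,0.46],1],[[484,-434,-75],[0,0,0.46],1],[[484,-434,-75],[0,0,0.46],1],[[484,-434,-75],[0,0,0.46],1],[[484,-434,-75],[0,0,0.46],1],[[484,-434,-75],[0,0,0.46],1],[[484,-434,-75],[0,0,0.46],1],[[484,-434,-75],[0,0,0.46],1]]'
cat > snap.py <<'E'
import sys
from h import *
from bench import *
n,tag=sys.argv[1:3]
o=get_obs();c=get_calibration(n);p,d=camera(n)
np.savez(f'pics/{n}{tag}.npz',p=p,d=d,**{k:np.array(v) for k,v in c.items()})
cv2.imwrite(f'pics/{n}{tag}.png',p[:,:,::-1]);print(o['time_s'],o['eef_pos'])
E
python3 snap.py wrist 1
```

```text
time_s: 1.82
eef_pos: [0.4999, 0.0656, 0.3197]
eef_rot: [-0.001, 1.0, -0.023, -0.001]
wrist_force: [0.1, -0.5, 0.2]
opening: 1.002
1.8167 [0.49986309 0.0656051  0.31973997]
```

View pics/wrist1.png

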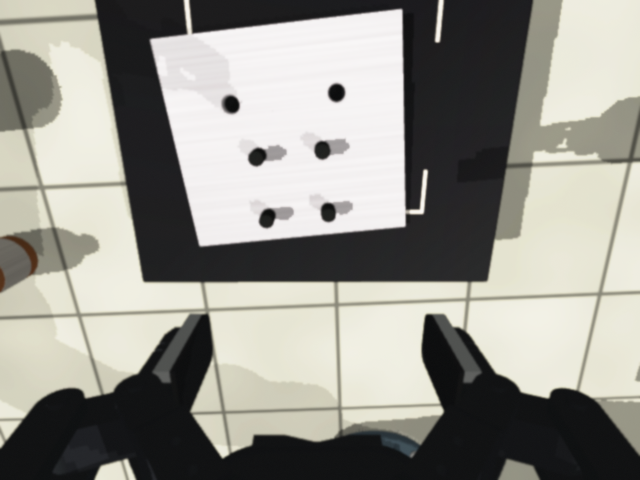

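The plate's corners are at about (150,40), (402,10), (406,227) and (199,246), and its holes at (231,103) and (336,92). The far marks are cut off at the top edge, so I'll move 55 mm forward and take a second view.

```bash
python3 -m jog '[[[55,0,0],[0,0,0],1],[[55,0,0],[0,0,0],1],[[55,0,0],[0,0,0],1]]'; python3 snap.py wrist 2; python3 - <<'E'
from h import *
a=load('pics/wrist2.npz'); zoom(a['p'],110,20,450,330,2.35,'pics/wz2.png'); 
a=load('pics/wrist1.npz'); zoom(a['p'],110,0,450,300,2.35,'pics/wz1.png'); 
E
```

```text
time_s: 2.12
eef_pos: [0.5559, 0.06, 0.3188]
eef_rot: [-0.0, 1.0, -0.025, -0.001]
wrist_force: [-0.3, 0.4, 0.6]
opening: 1.0
2.1167 [0.5559435  0.05995268 0.31877945]
```

View pics/wrist2.png

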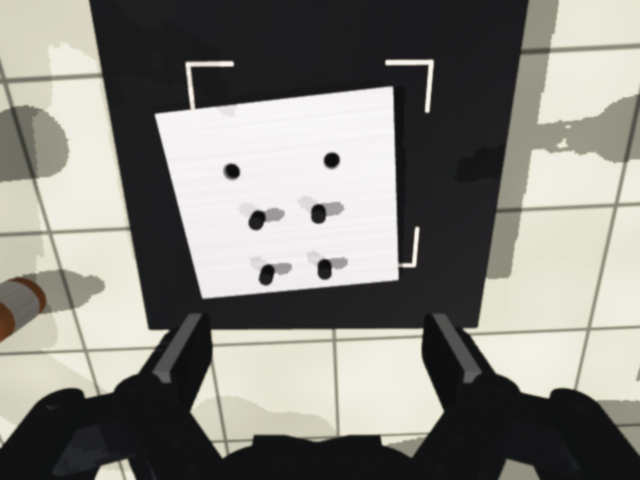

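View pics/wz2.png

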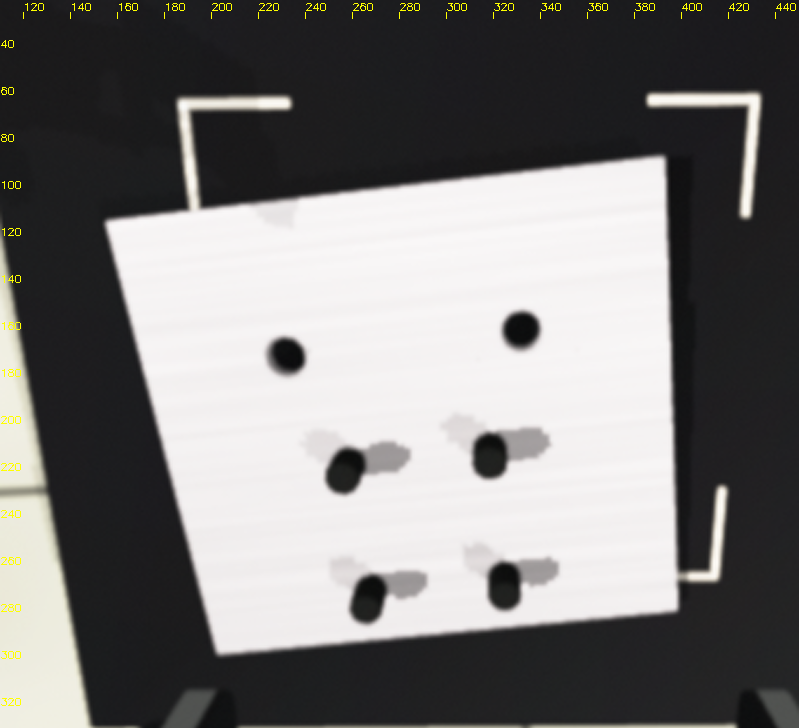

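View pics/wz1.png

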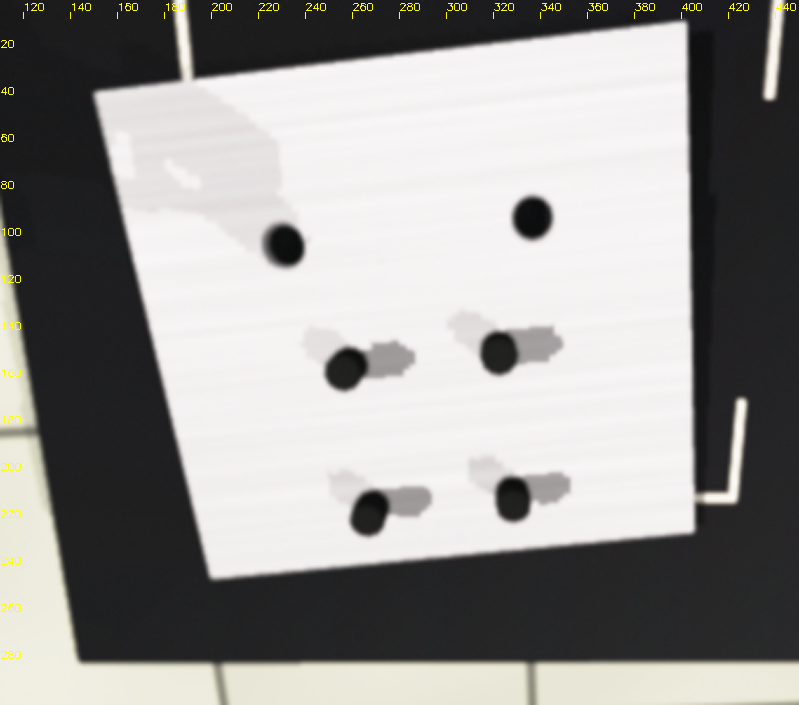

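```bash
python3 - <<'E'
from fit import *
a=load('pics/wrist2.npz'); b=load('pics/wrist1.npz')
Z=lambda l,x0,y0,s=2.35:np.array(l,float)/s+[x0,y0]
ma=Z([[718,581],[761,94],[178,98]],110,20); mai=[0,1,2]
mb=Z([[737,502]],110,0); mbi=[0]
pa=Z([[678,611],[665,155],[106,221],[218,655]],110,20); pb=Z([[694,533],[686,21],[94,92],[211,579]],110,0)
da=Z([[92,727]],110,20); db=Z([[79,661]],110,0)
def M(s): 
    k=np.array([s[4],s[4],0]); return shak(s,SM+np.sign(SM)*k,s[3])
f=lambda s:np.r_[(proj(a,M(s)[mai])-ma).ravel(),(proj(b,M(s)[mbi])-mb).ravel(),(s[3]-.1)/.0005]
r=least_squares(f,[.58,.06,-.06,.1,0]);s=r.x;print(s,r.fun.round(1))
print('deck corner res',proj(a,shak(s,DK,s[3])[3])-da,proj(b,shak(s,DK,s[3])[3])-db)
g=lambda p:np.r_[(proj(a,plate(p,PT))-pa).ravel(),(proj(b,plate(p,PT))-pb).ravel()]
r=least_squares(g,[.56,.06,0,.105,-.06,0]);p=r.x;print(p,r.fun.round(1))
rel=R.from_euler('z',-s[2]).apply([p[0]-s[0],p[1]-s[1],0])*1e3
print('plate rel deck mm',rel,'yaw rel',p[2]-s[2],'z over deck',p[3]-s[3])
H=plate(p,np.array([[.035,.045,.0],[.035,-.045,0]]));P=shak(s,np.array([[.035,.045,0],[.035,-.045,0]]),s[3]);print(H,P)
print('holes top pred',proj(a,plate(p,np.array([[.035,.045,.008],[.035,-.045,.008]]))),'obs 231.7,171.5  331.7,160.4')
sc=load('pics/scene0.npz');print('scene hole',proj(sc,plate(p,np.array([[.035,.045,.008],[.035,-.045,.008]]))))
print(plate(p,PT).round(4))
# posts tops
E
```

```text
[ 0.58473937  0.0640839  -0.04325438  0.10000419  0.00330983] [ 0.1 -0.3  0.1  0.1 -0.1  0.  -0.1  0.1  0. ]
deck corner res [[-2.24700773  2.23991331]] [[-2.07638233  2.49576153]]
[ 0.56020849  0.08718607  0.05903871  0.10519773 -0.04481078 -0.00596725] [ 0.  -0.  -0.2  0.5 -0.   0.2 -0.4 -0.2  0.4 -0.4  0.2 -0.2  0.1  0.
 -0.1 -0.1]
plate rel deck mm [-25.50689573  22.01981793   0.        ] yaw rel 0.10229309179270618 z over deck 0.005193531430244314
[[0.5924693  0.13417065 0.10649732]
 [0.59775558 0.04432764 0.10703383]] [[0.62165248 0.10752838 0.10000419]
 [0.6177608  0.01761256 0.10000419]]
holes top pred [[231.72814797 171.73906542]
 [332.23990842 160.77050203]] obs 231.7,171.5  331.7,160.4
scene hole [[384.25189865 262.29450882]
 [343.55701261 268.67813342]]
[[ 0.476  -0.0179  0.1098]
 [ 0.6555 -0.0073  0.1178]
 [ 0.6437  0.1923  0.1166]
 [ 0.4642  0.1817  0.1086]]
```

```bash
cat > gd.py <<'E'
import sys,numpy as np
from bench import get_obs
from scipy.spatial.transform import Rotation as R
# gd.py xmm ymm ztip_mm(above deck, tip=TCP+14) yawrel  : deck-frame target
S=np.array([.5847,.0641]);Y=-.0433
o=get_obs(); a=[float(v) for v in sys.argv[1:5]]
c,s=np.cos(Y),np.sin(Y); Rd=np.array([[c,-s],[s,c]])
t=np.r_[S+Rd@np.array(a[:2])/1e3,.1+.014+a[2]/1e3]; yaw=Y+a[3]
q=o['eef_rot']; Rc=R.from_quat([q[1],q[2],q[3],q[0]])
Rt=R.from_matrix(np.c_[[np.cos(yaw),np.sin(yaw),0],[np.sin(yaw),-np.cos(yaw),0],[0,0,-1.]])
d=Rd.T@(o['eef_pos'][:2]-S)*1e3
print('deck pos',d.round(1),'tip',round((o['eef_pos'][2]-.114)*1e3,1),'yawrel',(np.arctan2(*Rc.as_matrix()[[1,0],0])-Y).round(4),'t',round(o['time_s'],2),'F',np.round(o['wrist_force'],1),'op',round(o['opening'],2))
print('shift',(Rc.inv().apply(t-o['eef_pos'])*1e3).round(1),'rot',(Rc.inv()*Rt).as_rotvec().round(4))
E
python3 gd.py -25 155 60 1.5708
```

```text
deck pos [-29.7  -5.1] tip 205.0 yawrel -0.0067 t 2.17 F [ 0.3 -0.2 -0.6] op 1.0
shift [   4.1 -160.1  145.1] rot [-0.0029  0.0019 -1.5775]
```

```bash
python3 -m jog '[[[4,-160,0],[0,0,-1.577],1],[[4,-160,0],[0,0,-1.577],1],[[4,-160,0],[0,0,-1.577],1],[[4,-160,0],[0,0,-1.577],1],[[4,-160,0],[0,0,-1.577],1],[[4,-160,50],[0,0,-1.577],1],[[4,-160,50],[0,0,-1.577],1],[[4,-160,50],[0,0,-1.577],1],[[4,-160,100],[0,0,-1.577],1],[[4,-160,100],[0,0,-1.577],1],[[4,-160,145],[0,0,-1.577],1],[[4,-160,145],[0,0,-1.577],1],[[4,-160,145],[0,0,-1.577],1],[[4,-160,145],[0,0,-1.577],1]]'; python3 gd.py -25 155 12 1.5708; python3 snap.py scene 3;python3 snap.py side 3;  python3 - <<'E'
from h import *
a=load('pics/scene3.npz');zoom(a['p'],255,175,455,325,4,'pics/sz3.png');a=load('pics/side3.npz');zoom(a['p'],200,180,390,330,4.2,'pics/dz3.png')
E
```

```text
time_s: 3.33
eef_pos: [0.5652, 0.2187, 0.1736]
eef_rot: [-0.002, 0.722, 0.692, -0.002]
wrist_force: [-0.3, -0.5, 0.3]
opening: 1.0
deck pos [-26.2 153.6] tip 59.6 yawrel 1.5716 t 3.33 F [-0.3 -0.5  0.3] op 1.0
shift [ 1.4  1.4 47.6] rot [-0.005  -0.0001  0.0008]
3.3333 [0.56516041 0.21866992 0.17362349]
3.3833 [0.56583696 0.21891929 0.17448966]
```

View pics/sz3.png

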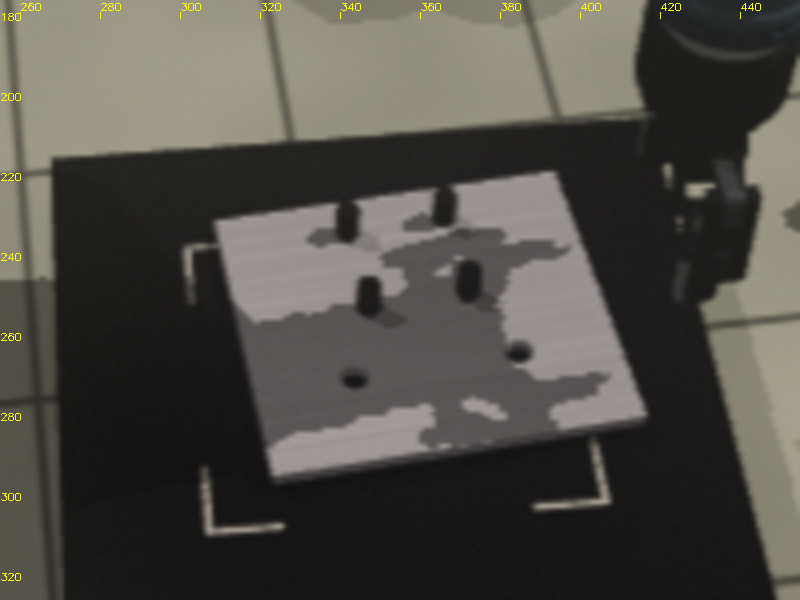

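View pics/dz3.png

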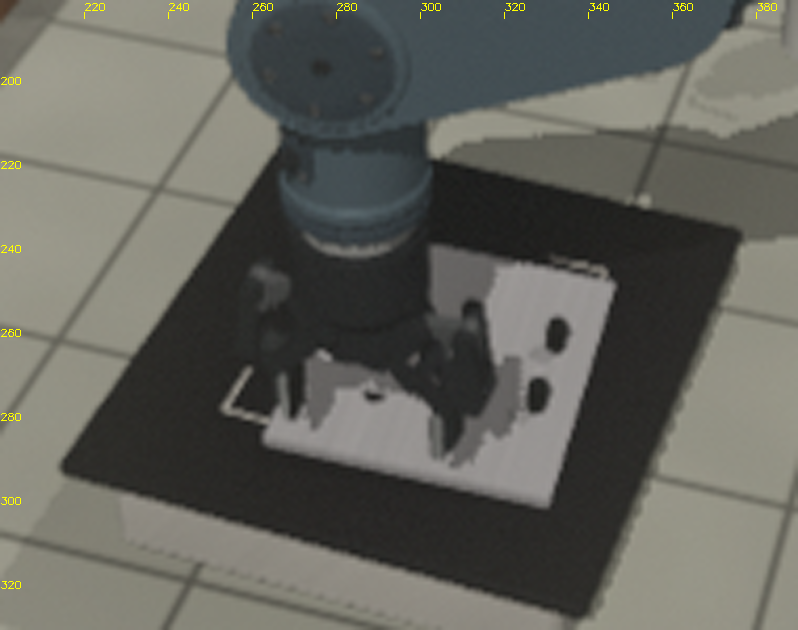

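```bash
python3 - <<'E'
from fit import *
b=load('pics/side3.npz');a=load('pics/scene3.npz')
s=[.5847,.0641,-.0433]
for h in (.055,.06,.065,.07,.075):
    P=shak(s,np.array([[-76.,153.6,0],[24,153.6,0]])/1e3,.1+h); print(h,proj(b,P).round(1).tolist(),proj(a,P).round(1).tolist())
E
```

```text
0.055 [[305.9, 293.1], [267.9, 282.9]] [[417.6, 219.2], [427.0, 255.8]]
0.06 [[305.9, 291.7], [267.8, 281.5]] [[417.9, 217.7], [427.4, 254.4]]
0.065 [[305.8, 290.3], [267.7, 280.1]] [[418.2, 216.3], [427.8, 252.9]]
0.07 [[305.8, 288.9], [267.6, 278.7]] [[418.6, 214.8], [428.2, 251.5]]
0.075 [[305.8, 287.4], [267.4, 277.2]] [[418.9, 213.3], [428.5, 250.0]]
```

```bash
python3 -m jog '[[[1,1,40],[0,0,0],1],[[1,1,58],[0,0,0],1],[[1,1,58],[0,0,0],1],[[1,1,58],[0,0,0],1]]'; python3 gd.py -25 155 -5 1.5708; python3 -m jog '[[[0,0,3],[0,0,0],1],[[0,0,3],[0,0,0],1]]';python3 gd.py -25 155 -5 1.5708; python3 -m jog '[[[0,0,3],[0,0,0],1],[[0,0,3],[0,0,0],1]]';python3 gd.py -25 155 -5 1.5708
```

```text
time_s: 3.77
eef_pos: [0.5667, 0.2198, 0.117]
eef_rot: [-0.001, 0.724, 0.689, -0.001]
wrist_force: [-0.1, -0.1, 1.2]
opening: 0.997
deck pos [-24.7 154.8] tip 3.0 yawrel 1.5648 t 3.77 F [-0.1 -0.1  1.2] op 1.0
shift [ 0.2 -0.3  8. ] rot [-0.0035 -0.0004 -0.006 ]
time_s: 3.93
eef_pos: [0.5678, 0.2198, 0.1158]
eef_rot: [-0.001, 0.725, 0.689, 0.0]
wrist_force: [1.2, 0.7, -0.0]
opening: 1.007
deck pos [-23.6 154.9] tip 1.8 yawrel 1.564 t 3.93 F [ 1.2  0.7 -0. ] op 1.01
shift [ 0.1 -1.4  6.8] rot [-0.0006 -0.001  -0.0068]
time_s: 4.1
eef_pos: [0.5686, 0.22, 0.114]
eef_rot: [0.0, 0.725, 0.689, 0.001]
wrist_force: [-0.6, 0.4, -0.4]
opening: 1.001
deck pos [-22.8 155. ] tip -0.0 yawrel 1.5637 t 4.1 F [-0.6  0.4 -0.4] op 1.0
shift [-0.1 -2.2  5. ] rot [ 0.0015 -0.0015 -0.0071]
```

```bash
python3 -m jog '[[[0,-2,3],[0,0,-0.007],1],[[0,-2,5],[0,0,-0.007],1],[[0,-2,5],[0,0,-0.007],1]]';python3 gd.py -25 155 -8 1.5708; python3 -m jog '[[[0,0,3],[0,0,0],1],[[0,0,3],[0,0,0],1]]';python3 gd.py -25 155 -8 1.5708
```

```text
time_s: 4.35
eef_pos: [0.5663, 0.2201, 0.1086]
eef_rot: [-0.0, 0.722, 0.692, 0.001]
wrist_force: [0.1, 0.3, -0.5]
opening: 1.0
deck pos [-25.2 155. ] tip -5.4 yawrel 1.5708 t 4.35 F [ 0.1  0.3 -0.5] op 1.0
shift [-0.   0.2  2.6] rot [ 0.0009 -0.0013 -0.    ]
time_s: 4.52
eef_pos: [0.5658, 0.22, 0.1049]
eef_rot: [-0.0, 0.722, 0.692, 0.0]
wrist_force: [0.0, -0.8, 0.3]
opening: 0.995
deck pos [-25.6 155. ] tip -9.1 yawrel 1.5708 t 4.52 F [ 0.  -0.8  0.3] op 1.0
shift [ 0.   0.6 -1.1] rot [-0.0002 -0.0011 -0.    ]
```

```bash
python3 snap.py scene 4;python3 snap.py side 4;  python3 - <<'E'
from fit import *
a=load('pics/scene4.npz');zoom(a['p'],365,195,465,270,8,'pics/sz4.png');b=load('pics/side4.npz');zoom(b['p'],230,250,330,325,8,'pics/dz4.png')
s=[.5847,.0641,-.0433]
for h in (0,.003,.006,.010):
    P=shak(s,np.array([[-75.6,155,0],[24.4,155,0]])/1e3,.1+h); print(h,proj(b,P).round(1).tolist(),proj(a,P).round(1).tolist())
E
```

```text
4.5167 [0.56579093 0.22003897 0.10485406]
4.5667 [0.56585668 0.22003471 0.10501687]
0 [[305.6, 308.4], [268.8, 298.2]] [[414.8, 234.8], [423.7, 270.8]]
0.003 [[305.6, 307.6], [268.7, 297.4]] [[415.0, 234.0], [423.9, 270.0]]
0.006 [[305.6, 306.8], [268.6, 296.6]] [[415.2, 233.2], [424.2, 269.2]]
0.01 [[305.6, 305.7], [268.5, 295.5]] [[415.4, 232.1], [424.4, 268.2]]
```

View pics/sz4.png

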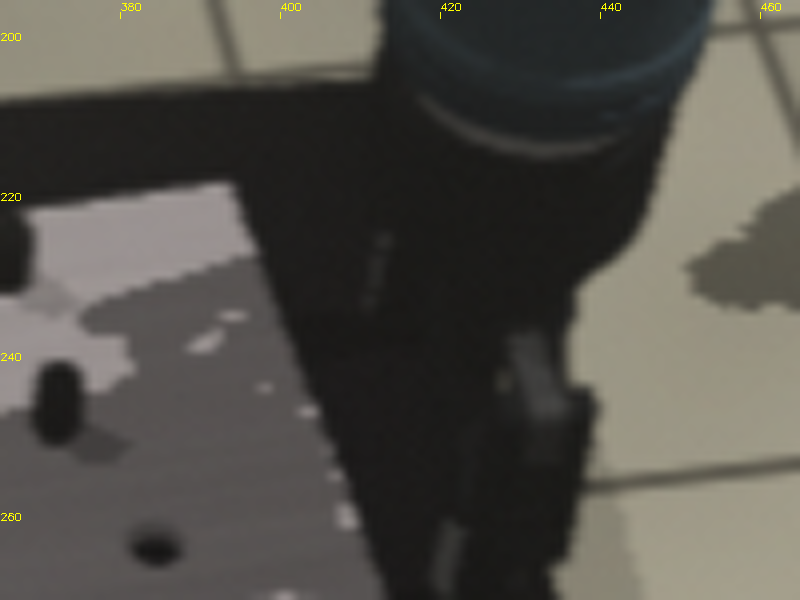

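View pics/dz4.png

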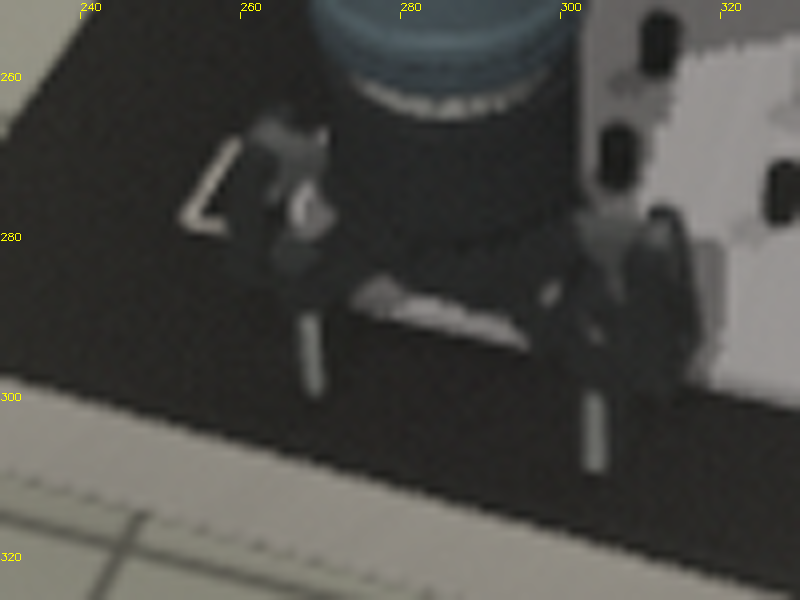

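```bash
python3 -m jog '[[[0,0,2],[0,0,0],1],[[0,0,2],[0,0,0],1]]'; python3 gd.py -25 155 -8 1.5708;python3 -m jog '[[[0,0,2],[0,0,0],1],[[0,0,2],[0,0,0],1]]'; python3 gd.py -25 155 -8 1.5708
```

```text
time_s: 4.78
eef_pos: [0.5659, 0.22, 0.1029]
eef_rot: [-0.0, 0.722, 0.692, 0.0]
wrist_force: [-0.2, 0.1, -0.3]
opening: 1.0
deck pos [-25.5 155. ] tip -11.1 yawrel 1.5707 t 4.78 F [-0.2  0.1 -0.3] op 1.0
shift [ 0.   0.5 -3.1] rot [-0.0002 -0.0011 -0.0001]
time_s: 4.95
eef_pos: [0.5661, 0.22, 0.101]
eef_rot: [-0.0, 0.722, 0.692, 0.001]
wrist_force: [0.2, 0.9, 0.2]
opening: 1.002
deck pos [-25.3 155. ] tip -13.0 yawrel 1.5707 t 4.95 F [0.2 0.9 0.2] op 1.0
shift [ 0.   0.3 -5. ] rot [ 0.0003 -0.0012 -0.0001]
```

```bash
python3 -m jog '[[[0,0,1.5],[0,0,0],1],[[0,0,1.5],[0,0,0],1]]'; python3 gd.py -25 155 -11 1.5708
```

```text
time_s: 5.12
eef_pos: [0.5662, 0.2201, 0.1008]
eef_rot: [-0.0, 0.722, 0.692, 0.0]
wrist_force: [-5.7, -2.3, 11.1]
opening: 1.003
deck pos [-25.3 155. ] tip -13.2 yawrel 1.5708 t 5.12 F [-5.7 -2.3 11.1] op 1.0
shift [-0.   0.3 -2.2] rot [ 0.0001 -0.001  -0.    ]
```

```bash
python3 -m jog '[[[0,0,-3.5],[0,0,0],1],[[-6,0,-3.5],[0,0,0],1],[[-12,0,-3.5],[0,0,0],1],[[-16,0,-3.5],[0,0,0],1],[[-20,0,-3.5],[0,0,0],1],[[-24,0,-3.5],[0,0,0],1],[[-24,0,-3.5],[0,0,0],1]]'; python3 gd.py -25 113 -10 1.5708; python3 snap.py scene 5;python3 snap.py side 5;  python3 - <<'E'
from fit import *
a=load('pics/scene5.npz');zoom(a['p'],255,195,455,345,4,'pics/sz5.png');
E
```

```text
time_s: 5.7
eef_pos: [0.565, 0.1951, 0.1041]
eef_rot: [-0.0, 0.722, 0.691, 0.0]
wrist_force: [0.7, -0.3, -0.3]
opening: 1.0
deck pos [-25.3 130.1] tip -9.9 yawrel 1.5702 t 5.7 F [ 0.7 -0.3 -0.3] op 1.0
shift [-17.1   0.3   0.1] rot [-0.0003 -0.0004 -0.0006]
5.7 [0.56503879 0.1951393  0.10411232]
5.75 [0.56488325 0.1952333  0.10406069]
```

View pics/sz5.png

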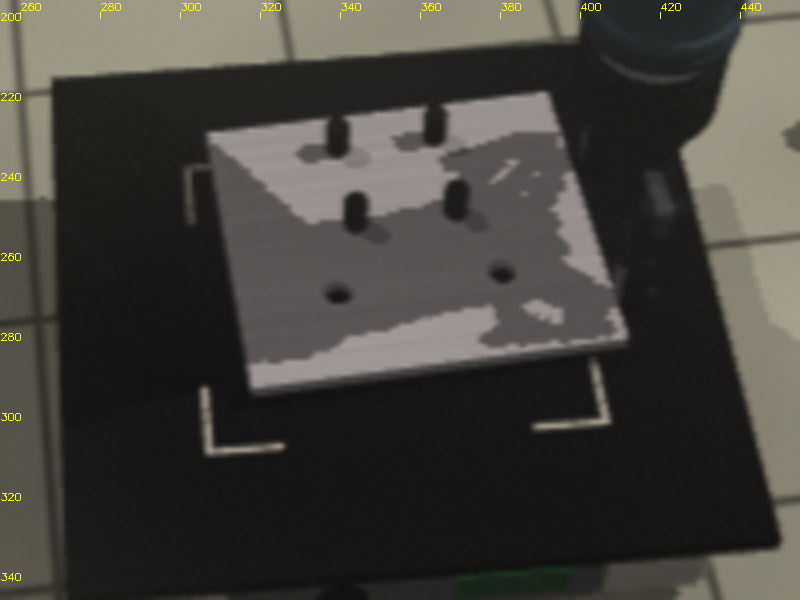

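The plate is turning clockwise and sliding the right way; its far-left corner is now near (412,281). I'll keep pushing.

```bash
python3 -m jog '[[[-3,0,0],[0,0,0],1],[[-6,0,0],[0,0,0],1],[[-9,0,0],[0,0,0],1],[[-12,0,0],[0,0,0],1],[[-15,0,0],[0,0,0],1],[[-15,0,0],[0,0,0],1]]'; python3 gd.py -25 113 -10 1.5708; python3 snap.py scene 6;  python3 - <<'E'
from fit import *
a=load('pics/scene6.npz');zoom(a['p'],255,195,455,345,4,'pics/sz6.png');
E
```

```text
time_s: 6.3
eef_pos: [0.5639, 0.1795, 0.1039]
eef_rot: [-0.0, 0.723, 0.691, -0.001]
wrist_force: [1.4, -0.1, -0.5]
opening: 1.002
deck pos [-25.8 114.4] tip -10.1 yawrel 1.5698 t 6.3 F [ 1.4 -0.1 -0.5] op 1.0
shift [-1.4  0.8 -0.1] rot [-0.0015  0.0009 -0.001 ]
6.3 [0.56390752 0.17948466 0.10390049]
```

View pics/sz6.png

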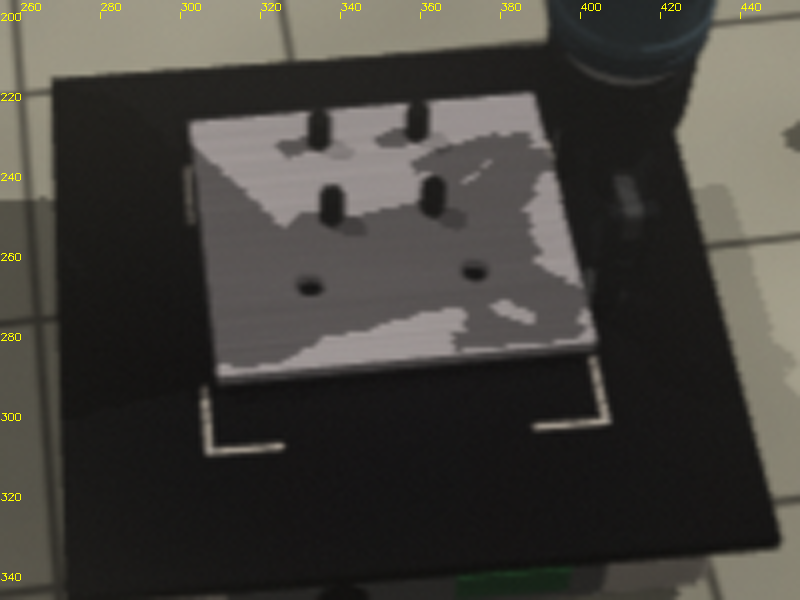

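```bash
cat > one.py <<'E'
from fit import *
S=np.array([.5847,.0641,-.0433])
def fitplate(c,px,idx=(0,1,2,3),z=.1045,pitch=-.05,free=False):
    px=np.array(px,float);idx=list(idx)
    if free=='seat': full=lambda p:np.r_[p[:3],.1,0,0]
    else: full=lambda p:np.r_[p[:3],.1+.09*np.sin(-p[3]),p[3],0]
    f=lambda p:np.r_[(proj(c,plate(full(p),PT)[idx])-px).ravel(),(p[3]-pitch)/.01]
    r=least_squares(f,[.57,.06,-.04,pitch]);p=full(r.x)
    rel=R.from_euler('z',-S[2]).apply([p[0]-S[0],p[1]-S[1],0])*1e3
    print('rel',rel[:2].round(1),'yawrel',round(p[2]-S[2],4),'pitch',p[4].round(3),'res',r.fun.round(1))
    return p
E
python3 - <<'E'
from one import *
for n,l in (('0',[[215,141],[275,397],[647,336],[557,92]]),('6',[[190,122],[217,379],[596,342],[535,94]])):
    fitplate(load(f'pics/scene{n}.npz'),np.array(l)/4.+[255,195])
E
```

```text
rel [-24.   23.3] yawrel 0.0974 pitch -0.05 res [ 0.3  0.1 -0.2 -0.1  0.2  0.2 -0.4 -0.2 -0. ]
rel [-30.8   2.5] yawrel 0.0169 pitch -0.05 res [ 0.1  0.1  0.1 -0.4  0.2  0.3 -0.4 -0.   0. ]
```

```bash
python3 -m jog '[[[12,0,0],[0,0,0],1],[[25,0,0],[0,0,0],1],[[25,0,-40],[0,0,0],1],[[25,0,-80],[0,0,0],1],[[25,0,-120],[0,0,0],1],[[25,0,-120],[0,0,0],1]]'; python3 gd.py -35 0 200 0; python3 gd.py -35 0 200 0.04
```

```text
time_s: 6.85
eef_pos: [0.5696, 0.2069, 0.2336]
eef_rot: [0.004, 0.722, 0.692, 0.005]
wrist_force: [2.0, 0.7, 1.6]
opening: 1.001
deck pos [-21.3 142. ] tip 119.6 yawrel 1.5708 t 6.85 F [2.  0.7 1.6] op 1.0
shift [-141.8  -12.7  -80.8] rot [ 0.0083 -0.0115  1.5708]
deck pos [-21.3 142. ] tip 119.6 yawrel 1.5708 t 6.85 F [2.  0.7 1.6] op 1.0
shift [-141.8  -12.7  -80.8] rot [ 0.0085 -0.0112  1.5308]
```

```bash
python3 -m jog '[[[-5,0,-40],[0,0,0],1],[[-142,-13,-80],[0,0,1.57],1],[[-142,-13,-80],[0,0,1.57],1],[[-142,-13,-80],[0,0,1.57],1],[[-142,-13,-80],[0,0,1.57],1],[[-142,-13,-80],[0,0,1.57],1],[[-142,-13,-80],[0,0,1.57],1],[[-142,-13,-80],[0,0,1.57],1],[[-142,-13,-80],[0,0,1.57],1],[[-142,-13,-80],[0,0,1.57],1],[[-142,-13,-80],[0,0,1.57],1],[[-142,-13,-80],[0,0,1.57],1],[[-142,-13,-80],[0,0,1.57],1],[[-142,-13,-80],[0,0,1.57],1],[[-142,-13,-80],[0,0,1.57],1],[[-142,-13,-80],[0,0,1.57],1]]'; python3 snap.py wrist 7; python3 gd.py -135 0 40 0
python3 - <<'E'
from h import *
a=load('pics/wrist7.npz'); zoom(a['p'],120,20,460,330,2.35,'pics/wz7.png'); 
E
```

```text
time_s: 8.18
eef_pos: [0.5495, 0.0663, 0.3131]
eef_rot: [-0.001, 1.0, -0.02, 0.006]
wrist_force: [-0.0, -0.5, -0.3]
opening: 0.996
8.1833 [0.54948713 0.06629012 0.31307835]
deck pos [-35.3   0.5] tip 199.1 yawrel 0.004 t 8.23 F [ 0.1  0.5 -0.1] op 1.0
shift [-101.7    0.4  157.8] rot [-0.0019 -0.0125  0.004 ]
```

View pics/wz7.png

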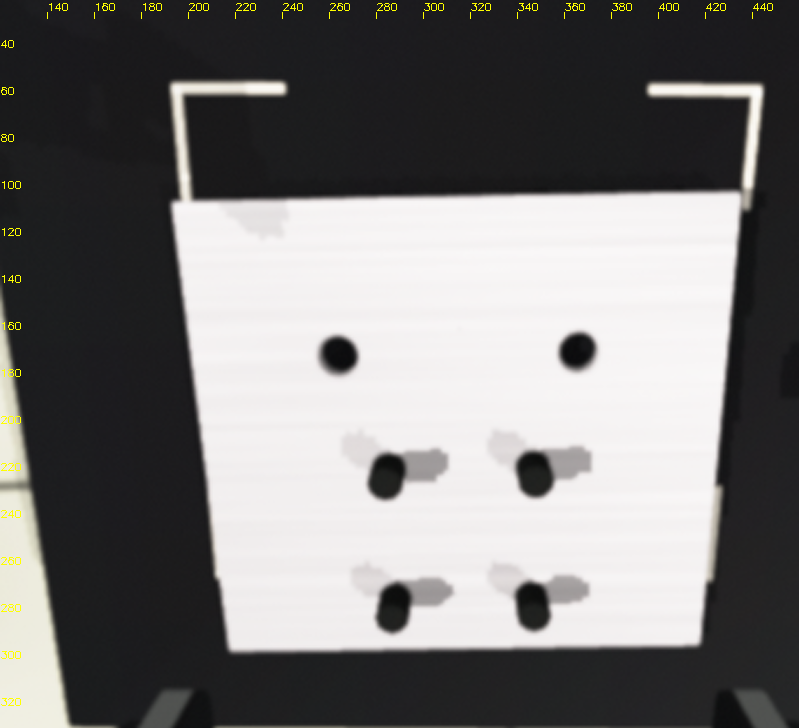

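```bash
python3 - <<'E'
from one import *
a=load('pics/wrist7.npz');o=[120,20]
Z=lambda l:np.array(l)/2.35+o
print('marks res',(proj(a,shak(S,SM+np.sign(SM)*[.0033,.0033,0],.1)[[1,2]])-Z([[763,86],[171,83]])).round(2))
fitplate(a,Z([[700,645],[741,192],[171,202],[229,653]]))
E
```

```text
marks res [[ 0.24 -0.28]
 [ 0.06 -0.31]]
rel [-32.8   2. ] yawrel 0.0226 pitch -0.05 res [-0.3 -0.3 -0.   0.2  0.   0.5  0.2 -0.7  0. ]
```

```bash
python3 gd.py -150 0 30 0; python3 -m jog '[[[-60,0,0],[0,-0.012,0.004],1],[[-116,0,30],[0,-0.012,0.004],1],[[-116,0,70],[0,-0.012,0.004],1],[[-116,0,110],[0,-0.012,0.004],1],[[-116,0,150],[0,-0.012,0.004],1],[[-116,0,167],[0,-0.012,0.004],1],[[-116,0,167],[0,-0.012,0.004],1],[[-116,0,167],[0,-0.012,0.004],1]]'; python3 gd.py -150 0 -10 0
```

```text
deck pos [-35.3   0.5] tip 199.1 yawrel 0.004 t 8.23 F [ 0.1  0.5 -0.1] op 1.0
shift [-116.8    0.4  167.6] rot [-0.0019 -0.0125  0.004 ]
time_s: 8.9
eef_pos: [0.4345, 0.0712, 0.1439]
eef_rot: [-0.001, 1.0, -0.021, -0.002]
wrist_force: [0.7, -0.7, 1.2]
opening: 0.999
deck pos [-150.3    0.6] tip 29.9 yawrel 0.0013 t 8.9 F [ 0.7 -0.7  1.2] op 1.0
shift [ 0.5  0.7 39.9] rot [-0.0022  0.0035  0.0013]
```

```bash
python3 -m jog '[[[0,1,25],[0,0.003,0.001],1],[[0,1,38],[0,0.003,0.001],1],[[0,1,39.5],[0,0.003,0.001],1],[[0,1,39.5],[0,0.003,0.001],1]]'; python3 gd.py -135 0 -10 0
```

```text
time_s: 9.23
eef_pos: [0.4359, 0.0702, 0.1062]
eef_rot: [-0.001, 1.0, -0.021, 0.001]
wrist_force: [0.0, 1.0, 0.4]
opening: 1.001
deck pos [-148.9   -0.4] tip -7.8 yawrel 0.0009 t 9.23 F [0.  1.  0.4] op 1.0
shift [13.9 -0.3  2.3] rot [-0.002  -0.0018  0.0009]
```

```bash
python3 -m jog '[[[0,0,2],[0,-0.002,0],1],[[7,0,2.3],[0,-0.002,0],1],[[14,0,2.3],[0,-0.002,0],1],[[18,0,2.3],[0,-0.002,0],1],[[22,0,2.3],[0,-0.002,0],1],[[26,0,2.3],[0,-0.002,0],1],[[30,0,2.3],[0,-0.002,0],1],[[34,0,2.3],[0,-0.002,0],1],[[34,0,2.3],[0,-0.002,0],1]]'; python3 gd.py -111 0 -10 0; python3 snap.py wrist 8;python3 snap.py scene 8; python3 - <<'E'
from h import *
a=load('pics/scene8.npz');zoom(a['p'],255,195,455,345,4,'pics/sz8.png');
E
```

```text
time_s: 9.98
eef_pos: [0.4691, 0.069, 0.1041]
eef_rot: [-0.001, 1.0, -0.021, -0.002]
wrist_force: [-6.4, 1.1, 3.9]
opening: 0.999
deck pos [-1.157e+02 -1.000e-01] tip -9.9 yawrel 0.0013 t 9.98 F [-6.4  1.1  3.9] op 1.0
shift [ 4.7 -0.1  0. ] rot [-0.0023  0.0039  0.0013]
9.9833 [0.46914357 0.06903094 0.1040602 ]
10.0333 [0.46916683 0.06902152 0.10399337]
```

View pics/wrist8.png

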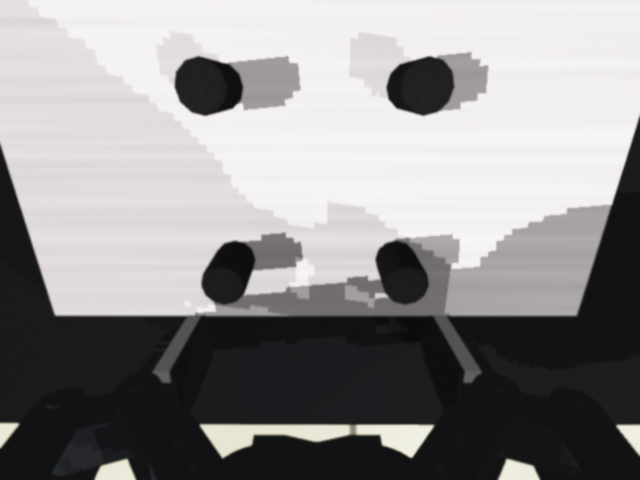

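View pics/sz8.png

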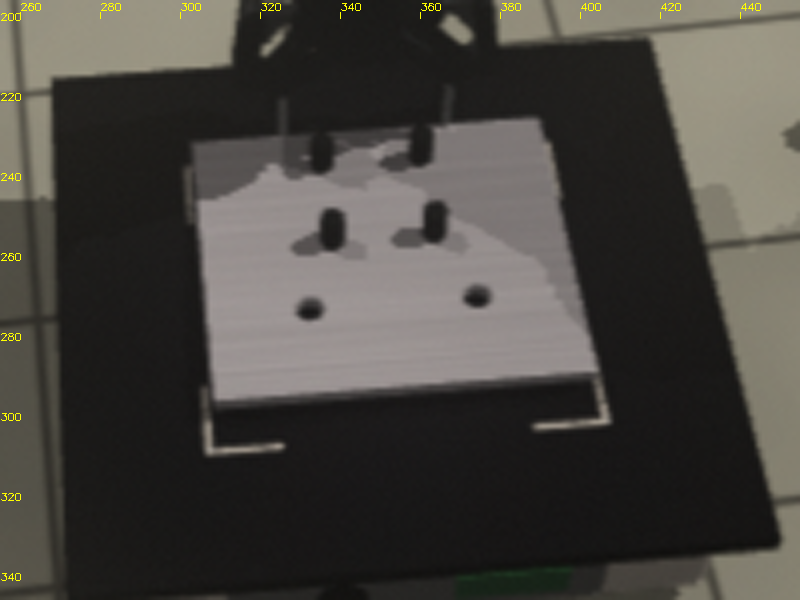

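```bash
python3 - <<'E'
from one import *
fitplate(load('pics/scene8.npz'),np.array([[192,143],[213,403],[599,373],[540,118]])/4.+[255,195])
E
```

```text
rel [-13.9   1.3] yawrel 0.0004 pitch -0.05 res [ 0.1 -0.   0.3 -0.1 -0.2  0.1 -0.2  0.1 -0. ]
```

```bash
python3 -m jog '[[[4,0,0],[0,0.003,0.001],1],[[7,0,0],[0,0.003,0.001],1],[[10,0,0],[0,0.003,0.001],1],[[12,0,0],[0,0.003,0.001],1],[[13,0,0],[0,0.003,0.001],1],[[13,0,0],[0,0.003,0.001],1]]'; python3 gd.py -100 0 -10 0; python3 snap.py scene 9; python3 - <<'E'
from h import *
a=load('pics/scene9.npz');zoom(a['p'],255,195,455,345,4,'pics/sz9.png');
E
```

```text
time_s: 10.58
eef_pos: [0.4833, 0.0684, 0.1044]
eef_rot: [-0.001, 1.0, -0.022, 0.001]
wrist_force: [-0.4, 0.4, -0.4]
opening: 1.004
deck pos [-1.015e+02 -1.000e-01] tip -9.6 yawrel 0.0002 t 10.58 F [-0.4  0.4 -0.4] op 1.0
shift [ 1.5 -0.1  0.4] rot [-0.0022 -0.0013  0.0003]
10.5833 [0.48328705 0.06836675 0.10438786]
```

View pics/sz9.png

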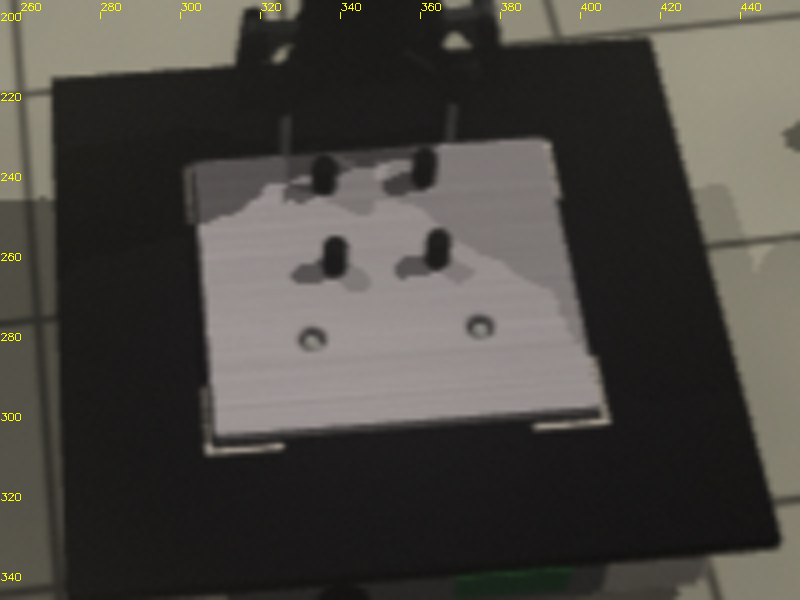

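Both pins now show as bright disks inside the holes, at about (333,279) and (375,276), and the plate lies inside the marks. I'll back off and check how flat it lies.

```bash
python3 -m jog '[[[-10,0,0],[0,0,0],1],[[-25,0,0],[0,0,0],1],[[-25,0,-40],[0,0,0],1],[[-25,0,-80],[0,0,0],1],[[-25,0,-120],[0,0,0],1],[[0,0,-160],[0,0,0],1],[[40,0,-200],[0,0,0],1],[[65,0,-210],[0,0,0],1],[[65,0,-210],[0,0,0],1],[[65,0,-210],[0,0,0],1]]'; python3 gd.py -35 0 200 0; python3 snap.py wrist 10; python3 snap.py scene 10;python3 - <<'E'
from h import *
a=load('pics/wrist10.npz'); zoom(a['p'],120,20,460,330,2.35,'pics/wz10.png'); 
a=load('pics/scene10.npz');zoom(a['p'],290,215,430,320,5.7,'pics/sz10.png')
E
```

```text
time_s: 11.47
eef_pos: [0.5494, 0.0648, 0.3158]
eef_rot: [-0.001, 1.0, -0.022, 0.002]
wrist_force: [0.4, 0.7, -0.4]
opening: 1.0
deck pos [-35.3  -0.9] tip 201.8 yawrel -0.0 t 11.47 F [ 0.4  0.7 -0.4] op 1.0
shift [ 0.3 -0.8  1.8] rot [-0.002  -0.0041 -0.    ]
11.4667 [0.54936166 0.06477979 0.31580153]
11.5167 [0.54751083 0.06506738 0.31394685]
```

View pics/wz10.png

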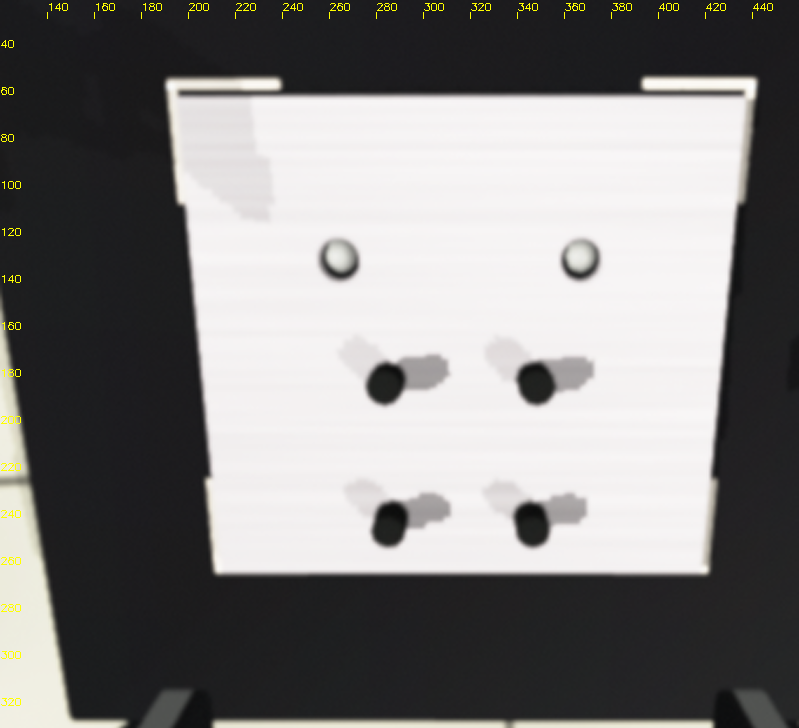

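View pics/sz10.png

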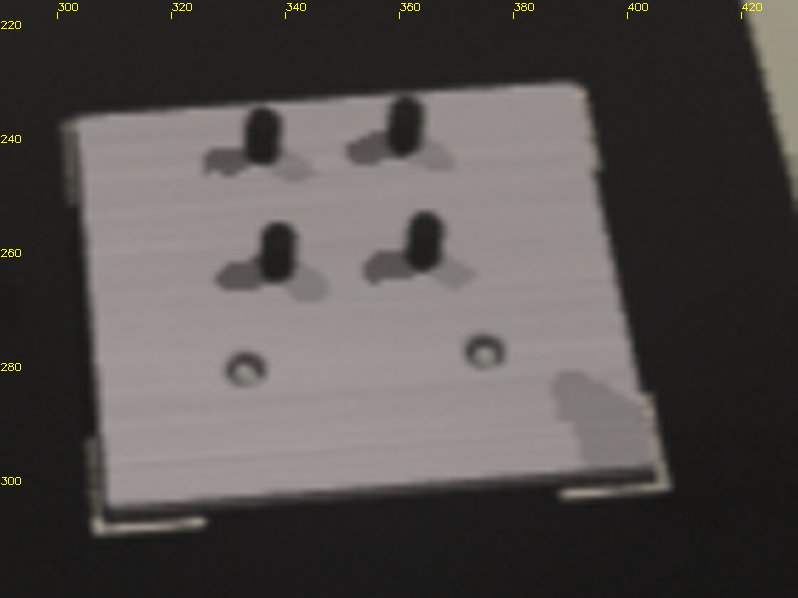

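```bash
python3 - <<'E'
from one import *
a=load('pics/wrist10.npz');o=[120,20]
Z=lambda l:np.array(l)/2.35+o
m=Z([[757,78],[166,78]])
print('marks res',(proj(a,shak(S,SM+np.sign(SM)*[.0033,.0033,0],.1)[[1,2]])-m).round(2))
px=Z([[708,573],[744,95],[178,95],[215,573]])
fitplate(a,px,free='seat',pitch=0)
g=lambda p:(proj(a,plate(p,PT))-px).ravel()
r=least_squares(g,[.58,.06,-.04,.1,0,0]);p=r.x;print('6dof',p.round(4),r.fun.round(1))
# depth-based plane
from scipy.linalg import lstsq
for n in('wrist10','scene10'):
    c=load(f'pics/{n}.npz');T=c['world_from_camera'];d=c['d']
    ps=plate(np.r_[S[:3],.1,0,0],np.array([[x,y,.008] for x in np.linspace(-.085,.085,30) for y in np.linspace(-.095,.095,30)]))
    loc=np.array([[x,y] for x in np.linspace(-.085,.085,30) for y in np.linspace(-.095,.095,30)])
    uv=proj(c,ps); ui=uv.round().astype(int)
    ok=(ui[:,0]>=0)&(ui[:,0]<640)&(ui[:,1]>=0)&(ui[:,1]<480); ui=ui[ok];loc=loc[ok]
    dd=d[ui[:,1],ui[:,0]]; oo,ray_=ray(c,ui); 
    W=oo+ray_*dd[:,None]; z=W[:,2]
    A=np.c_[loc,np.ones(len(loc))];k=dd>0
    for _ in range(5):
        s=lstsq(A[k],z[k])[0]; k=(dd>0)&(abs(A@s-z)<.003)
    print(n,'plate plane slopes',s[:2].round(4),'z centre',s[2].round(4),k.sum())
    # deck plane: points outside plate
    q=np.array([[x,y,0] for x in np.linspace(-.16,.16,40) for y in np.linspace(-.17,.17,40) if (abs(x)>.105 or abs(y)>.115)])
    uv=proj(c,shak(S,q,.1)).round().astype(int);ok=(uv[:,0]>=0)&(uv[:,0]<640)&(uv[:,1]>=0)&(uv[:,1]<480);q=q[ok];uv=uv[ok]
    dd=d[uv[:,1],uv[:,0]];oo,rr=ray(c,uv);z=(oo+rr*dd[:,None])[:,2];k=(dd>0)&(abs(z-.1)<.02);A=np.c_[q[:,:2],np.ones(len(q))]
    for _ in range(5):
        s2=lstsq(A[k],z[k])[0]; k=(dd>0)&(abs(A@s2-z)<.003)
    print('  deck slopes',s2[:2].round(4),'z',s2[2].round(4),k.sum())
E
```

```text
marks res [[0.06 0.45]
 [0.25 0.26]]
rel [-1.2  0.1] yawrel 0.0014 pitch 0.0 res [-2.8 -0.6  1.1  0.3 -1.   0.4  2.8 -0.7  0. ]
6dof [ 0.5844  0.0642 -0.0418  0.1014  0.0619  0.0024] [-0.8  0.6 -0.3 -0.6  0.4 -0.5  0.7  0.7]
wrist10 plate plane slopes [0.0006 0.0007] z centre 0.1073 869
  deck slopes [0.0002 0.0003] z 0.0994 749
scene10 plate plane slopes [-0.0026  0.0023] z centre 0.1095 771
  deck slopes [-0.0016 -0.0016] z 0.1014 826
```

Depth puts the plate's top 7.9–8.1 mm above the deck and level with it to about 0.004 rad, so it is seated. The gripper is 200 mm clear. Handing in.

```bash
python3 -c "
from bench import *
o=get_obs();print(o['time_s'],o['wrist_force'],abs(o['dq']).max());print(hand_in())"
```

```text
11.5667 [-0.11335823 -0.08568068 -0.04518203] 0.03443361994371728
the job is handed in; nothing more can be done
None
```

The plate is seated: both holes dropped over their pins and it lies flat on the deck. I handed in at 11.6 s of the 67 s allowed, and no verdict was reported.

**What I did:** I pushed the plate's left edge sideways with both open fingertips, which also squared it up. I then pushed its near edge forward until the holes dropped. I didn't grip or lift the plate, and didn't need to press on its top. The fingertips touched the deck once, at about 11 N, while I was finding its height.

**Last checks:**
- **Height and tilt:** the depth images put the plate's top 7.9–8.1 mm above the deck for an 8 mm plate. It was level with the deck to about 0.001 rad in the wrist view and 0.004 rad in the scene view.
- **Position:** both pins are visible in their holes. The fit to the picture, taking the plate as flat, put its centre about 1.2 mm short along x and 0.1 mm off in y, turned 0.001 rad. That is inside the hole clearance.
- **Clearance:** the gripper ended about 200 mm above the deck, with the wrist force near zero.

**Disagreement:** a free fit to four corners picked by eye in one picture gave a 0.06 rad tilt. I put this down to the white corner marks blending with the plate's near corners and relied on the depth planes instead.

I didn't re-measure the glassware, bottles or spoon afterwards. The planned paths kept well away from all of them.

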